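# Hold the spring clip open around the stock card

## Robot

A 6-joint arm with a two-finger parallel gripper is mounted at the origin on the work surface. World frame = base frame: x ahead of the robot, y to its left, z up, the work surface at z = 0. Lengths are in m, angles in rad, forces in N, time in s.
With the tool pointing down it reaches from about 0.375 to 0.9 m from the base axis. Payload 3.1 kg.
Tool frame: the origin (TCP) lies at the centre of the arm's flange, where the gripper is bolted on; the fingertips stand robot.tip_extent ahead of it and the grasp point (between the pads) lies 164 mm ahead of it (robot.tip_extent is the distance from the TCP to the fingertips, in m); z points along the fingers, y is the line along which they close (so a half turn about z gives the same grasp; the last joint's range is limited). The gripper opens to 87 mm and grips with 3 to 60 N. Pads are 19 mm wide; open, the fingers measure 117 mm over their backs; the gripper's body (75 mm by 190 mm) begins 51 mm behind the grasp point.
Start: joints at [1.119, 0.527, 1.433, -0, 1.181, -0.178], TCP at [0.169, 0.602, 0.405] pointing down, gripper open.
Joint ranges: [-3.08, 3.08], [-0.75, 2.2], [0.22, 2.44], [-1.43, 4.57], [0, 2.65], [-2.85, 2.85]. Speed limits (rad/s): [2.79, 2.79, 3.14, 3.14, 3.14, 3.14].

## Interface

Orientations are given as a unit quaternion [x, y, z, w].
In Python, from rig import get_obs, camera, hand_in, cut_out, robot gives the robot as it stands.
- The arm moves only by the tool step_arm, never from a script. Its argument "rows" is a list of rows, each a list of 6 numbers: the shift along the world's x, y, z in m, then the turn, a rotation vector about the world's x, y, z in degrees. A call has 1 to 12 rows; each row shifts and turns the commanded pose from where the row before left it; what a row does not reach is not made up. A row lasts 1/8 s, in which the tool goes at most 62.5 mm and 10.7 degrees, less where a joint would pass 70% of its speed; a pose out of reach is approached as far as the arm can. A call is refused whole if a number of a shift passes 0.0625 or a number of a turn 10.7, either way. A call with a gripper value outside its range is refused whole. "jaw" is the finger opening in m, from 0 to 0.087, set as the call begins (left out, the last holds). The fingers move at their own pace and stop on an object; "squeeze" is the grip in N (left out, the last holds). Time passes only in rows, so rows that do not move let the fingers close. It gives the time, the measured TCP pose, the force, the opening and the grip force at its end, in the units of the state.
- get_obs(): the state, without advancing time (a new reading comes with each control period).
- camera(name): name is "scene" or "top"; returns a dict with "pixels" (400x640x3 uint8, blue, green, red), "depth" (400x640 float32, m along the optical axis (not along the pixel's ray), 0 where there is no reading), "fov_y" (degrees; the focal length in pixels is half the picture's height over the tangent of half this angle, whatever the lens; pixels are square), "cx", "cy" (the principal point, pixels), "extrinsics" (4x4, takes a point from camera to world coordinates). Camera axes: x right, y up, looking along -z (the intrinsics and any distortion apply to the point x, -y, -z); pixel columns grow to the right and rows downward; lengths in m; the calibration is good to about 2 mm. A picture is of the moment at which its call begins.
- hand_in(): hands the job in; it is judged then, once.
Trained networks look in the newest picture that a camera, given by its name, has taken for a name from the list of things; names that differ only in an ending like _2 or _b are one class to them, and where a whole thing is asked for, a point or a joint stands for the part that bears it (a point fixed in the world has none). Each returns a list of dicts, best first, with "confidence" (0 to 1); they miss things now and then, are a little off and sometimes report something else, mostly with a low value. They report only what shows in the picture. A call takes as long as a camera call. They do not tell look-alikes from the thing itself.
- cut_out(label, camera): "region" (400x640 bool, what is visible of it) and "extent" ([centre column, centre row, width, height] in pixels, round what is visible of it).
The state is a dict: "time": time; "q": joint angles; "joint_velocities": joint speeds; "joint_torque": joint torques, N m; "position": TCP position; "tool_rot": TCP orientation; "ft_force": force on the tool from outside, world axes, zero at the start; "moment": the same for the moment, N m; "grip_width": finger opening in m; "grip_force": force on a finger pad.
Only numpy, scipy, OpenCV 4.12 (cv2) and the standard library are available. Lean on these libraries where they do the work, as an engineer would, in place of code of your own. Each camera call takes 0.05 s, during which the arm holds its last target. There are 200 camera calls.

## Task

A new sheet is to be clipped to the stock card: take the big spring clip off its rail by squeezing its two tails together, carry it over to the stock card standing in its wooden block, and lower it, jaws down and wide open, so that the middle of the card's top edge sits well inside the gaping jaws without touching them. Do not let the clip bite or press on the card, and leave the slide box, bell jar, watch glass and stopper where they are. Finish while still holding the clip squeezed open around the card, so that the sheet can be slipped in: do not let go.

Things in the scene. Friction and masses are not known exactly. Their poses are not given: they have to be found in the camera images.
- clip: big steel spring clip like a clothes peg, 36 mm wide, 93 mm tall, 60 g, clamped on the rail, jaws down, tails up. Origin on its hinge axis, midway between its halves (barrel 12 mm thick, 42 mm long). y axis = along the hinge, level; x = the way the tails close and the jaws open; z = up to the tails. x and z belong to the -x half, which leans by half the joint value when squeezed evenly
- clip_half (a joint): opening angle of the clip between its two halves, rad: about 0 when clamped on the 6 mm rail, -0.06 quite shut, 0.5 = fully open against a hard stop. Squeezing the tails opens it; the spring needs about 5 N at each tail to start opening and 9 N at full opening, and shuts the clip when released
- tail_a (a point): round bar, 6 mm thick and 30 mm long (along y), at the top of the tail of the clip's -x half; the point is its centre, 40 mm above the hinge and 20 mm out to the side at joint 0. The two tails measure 46 mm over their outsides at joint 0, 25 mm at joint 0.5
- tail_b (a point): round bar, 6 mm thick and 30 mm long (along y), at the top of the tail of the clip's +x half; the point is its centre, 40 mm above the hinge and 20 mm out to the side at joint 0. The two tails measure 46 mm over their outsides at joint 0, 25 mm at joint 0.5
- jaw_a (a point): lower inner edge of the jaw of the clip's -x half, middle of its 36 mm width; 50 mm below the hinge at joint 0, 48 mm when fully open. Jaw pads are 12 mm tall, 6 mm apart at joint 0, about 30 mm apart at the tips at joint 0.5. Free depth between open jaws, tips to barrel: 41 mm
- jaw_b (a point): lower inner edge of the jaw of the clip's +x half, middle of its 36 mm width; 50 mm below the hinge at joint 0, 48 mm when fully open. Jaw pads are 12 mm tall, 6 mm apart at joint 0, about 30 mm apart at the tips at joint 0.5. Free depth between open jaws, tips to barrel: 41 mm
- rail: fixed parking rail: upright aluminium strip 6 mm thick, 150 mm long, on a 50 x 150 x 8 mm steel foot, its top edge 70 mm above its underside. Origin under its centre, on the tray's floor (4 mm above the work surface). y axis = along its length, x axis = across it, z up. The clip sits somewhere along it, jaws 14 mm down over its top edge
- card_stand: fixed stock card: blank white rigid plastic card 4 mm thick, 120 mm wide, standing on edge in a 50 x 100 x 30 mm wooden block; its top edge is 115 mm above the underside. Origin under its centre, on the tray's floor. y axis = along the card's width, x axis = across its thickness, z up
- card_top (a point): middle of the card's top edge, axes as card_stand
- slide_box: bystander: closed grey plastic slide box 87 x 102 x 36 mm, loose; origin under its centre
- bell_jar: bystander: small glass bell jar with a knob, 90 mm across, 114 mm tall, loose; origin under its centre
- watch_glass: bystander: shallow clear glass dish 70 mm across, 12 mm tall, loose; origin under its centre
- stopper: bystander: black rubber stopper, 36 mm across at the top, 32 mm tall, loose; origin under its centre
Not all that is in view belongs to the job. There is more than one size of the clip; the job needs the middle-sized.

How it is judged:
By the outcome, as a careful person would: the job done as asked, in the order asked, and still so for the second after the job is handed in, while the arm keeps its last pose, push and grip.
It also fails if it takes over 32 s, if anything falls off the work surface, if the arm or the gripper's body presses on something with over 40 N, if the wrist force passes 120 N, or if a joint passes its speed limit or range.

## Working session

There is one attempt and no reset: what is moved stays moved. The work goes in short steps, Python scripts to look and compute and a tool call to move; the robot and the scene stay as the last step left them, time stands still between calls to the robot, and variables do not carry over. Pictures are saved under pics/ and viewed, at most 10 in all, crops included, and the job is handed in when it is done.

Besides the shell and the picture viewer there is one more tool, called after ">>>" as name(argument=value, ...), one argument or row to a line, values as JSON. step_arm: Moves the arm, as the interface text tells. Its arguments: {"type":"object","properties":{"rows":{"type":"array"},"jaw":{"type":"number"},"squeeze":{"type":"number"}},"required":["rows"]}

```bash
mkdir -p pics; cat > h.py <<'E'
import numpy as np, cv2
from rig import get_obs, camera, hand_in, cut_out, robot
def pts(c):
    d=c["depth"]; H,W=d.shape; f=H/2/np.tan(np.radians(c["fov_y"])/2)
    v,u=np.mgrid[:H,:W]
    P=np.stack([(u-c["cx"])*d/f,-(v-c["cy"])*d/f,-d,np.ones_like(d)],-1)
    return (P@np.array(c["extrinsics"]).T)[...,:3]
E
python3 - <<'E'
from h import *
o=get_obs(); print({k:np.round(v,3).tolist() for k,v in o.items()}, robot.tip_extent)
for n in("scene","top"):
    c=camera(n); cv2.imwrite(f"pics/{n}0.png",c["pixels"]); P=pts(c); print(n,c["fov_y"],c["cx"],c["cy"],np.round(c["extrinsics"],3).tolist(),[k for k in c])
    for l in("clip","rail","card_stand","slide_box","bell_jar","watch_glass","stopper"):
        for r in cut_out(l,n):
            m=r["region"]&(c["depth"]>0); q=P[m]
            print(l,round(r["confidence"],2),np.round(r["extent"]).tolist(),np.round(np.percentile(q,[3,50,97],axis=0),3).tolist() if len(q) else 0)
E
```

```text
{'time': 0.0, 'q': [1.118, 0.528, 1.434, 0.0, 1.181, -0.178], 'joint_velocities': [-0.001, -0.001, -0.001, -0.001, 0.0, 0.0], 'joint_torque': [0.001, -44.004, -17.66, 0.063, 0.058, -0.0], 'position': [0.169, 0.601, 0.404], 'tool_rot': [0.136, 0.991, -0.001, -0.0], 'ft_force': [0.262, 0.213, -0.027], 'moment': [0.066, 0.046, -0.007], 'grip_force': 0.0, 'grip_width': 0.087} 0.1822
scene 57.80226585773125 322.12996248824004 203.98003052196742 [[-0.395, -0.574, 0.717, 1.074], [0.919, -0.237, 0.317, 0.291], [-0.012, 0.784, 0.62, 0.625], [0.0, 0.0, 0.0, 1.0]] ['pixels', 'depth', 'fov_y', 'cx', 'cy', 'extrinsics']
clip 0.95 [378.0, 217.0, 22.0, 36.0] [[0.447, 0.137, 0.059], [0.482, 0.156, 0.119], [0.497, 0.174, 0.155]]
clip 0.92 [439.0, 189.0, 29.0, 51.0] [[0.241, 0.224, 0.006], [0.274, 0.248, 0.077], [0.295, 0.278, 0.128]]
clip 0.64 [466.0, 191.0, 20.0, 24.0] [[0.182, 0.308, 0.005], [0.201, 0.32, 0.045], [0.214, 0.336, 0.072]]
rail 0.88 [365.0, 243.0, 63.0, 31.0] [[0.463, 0.073, 0.013], [0.489, 0.134, 0.033], [0.517, 0.204, 0.076]]
rail 0.17 [378.0, 216.0, 26.0, 36.0] [[0.416, 0.136, 0.037
[... 1321 characters left out ...]
6, 0.129, 0.013], [0.516, 0.207, 0.076]]
rail 0.56 [257.0, 211.0, 19.0, 9.0] [[0.479, 0.148, 0.003], [0.488, 0.162, 0.132], [0.515, 0.19, 0.156]]
card_stand 0.77 [388.0, 219.0, 47.0, 26.0] [[0.451, -0.24, 0.013], [0.478, -0.189, 0.037], [0.506, -0.141, 0.12]]
slide_box 0.7 [265.0, 136.0, 40.0, 36.0] [[0.68, 0.109, 0.016], [0.721, 0.157, 0.039], [0.766, 0.205, 0.045]]
bell_jar 0.6 [402.0, 132.0, 31.0, 34.0] [[0.695, -0.268, 0.005], [0.721, -0.229, 0.075], [0.76, -0.198, 0.116]]
stopper 0.58 [318.0, 196.0, 9.0, 15.0] [[0.527, -0.009, 0.028], [0.541, 0.004, 0.035], [0.555, 0.016, 0.04]]
stopper 0.21 [259.0, 211.0, 16.0, 18.0] [[0.479, 0.147, 0.001], [0.489, 0.162, 0.129], [0.522, 0.192, 0.156]]
```

```bash
python3 - <<'E'
import cv2
s=cv2.imread("pics/scene0.png"); 
cv2.imwrite("pics/scene_crop.png",cv2.resize(s[140:400,130:500],None,fx=2.1,fy=2.1,interpolation=cv2.INTER_CUBIC))
t=cv2.imread("pics/top0.png"); cv2.imwrite("pics/top_crop.png",cv2.resize(t[110:340,170:440],None,fx=2.6,fy=2.6,interpolation=cv2.INTER_CUBIC))
cv2.imwrite("pics/clip_crop.png",cv2.resize(s[155:275,320:490],None,fx=4.5,fy=4.5,interpolation=cv2.INTER_CUBIC))
E
```

```text
(no output)
```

View pics/scene_crop.png

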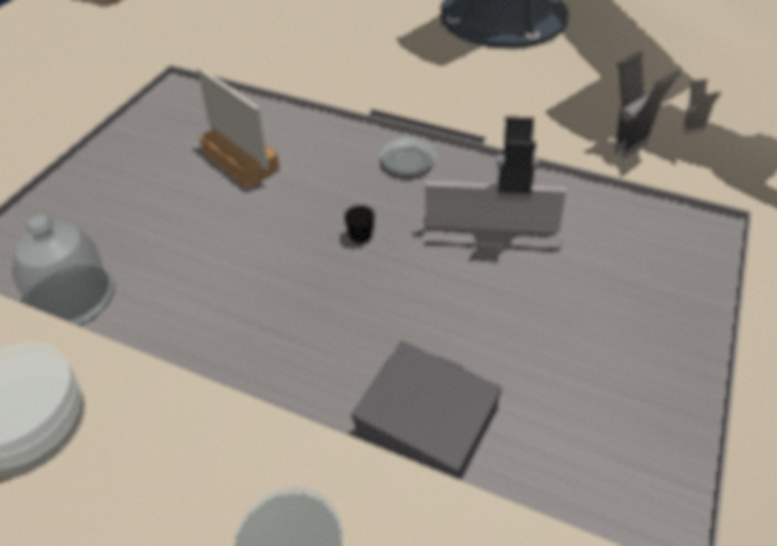

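View pics/top_crop.png

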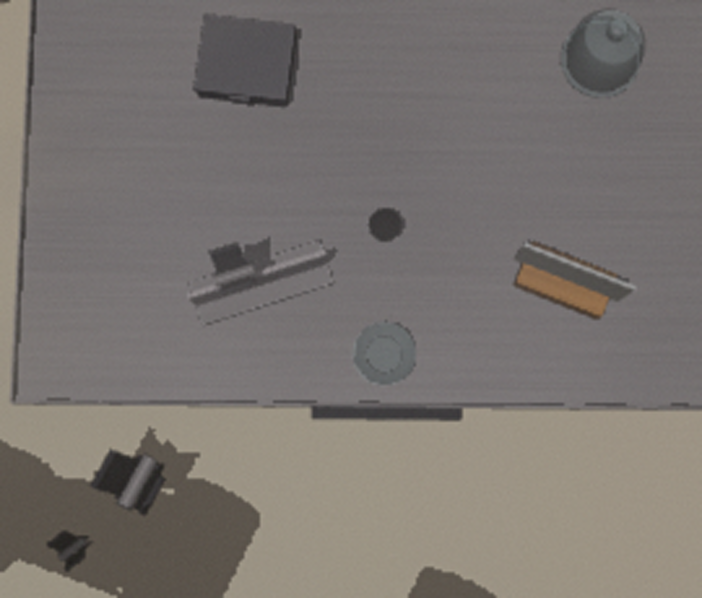

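View pics/clip_crop.png

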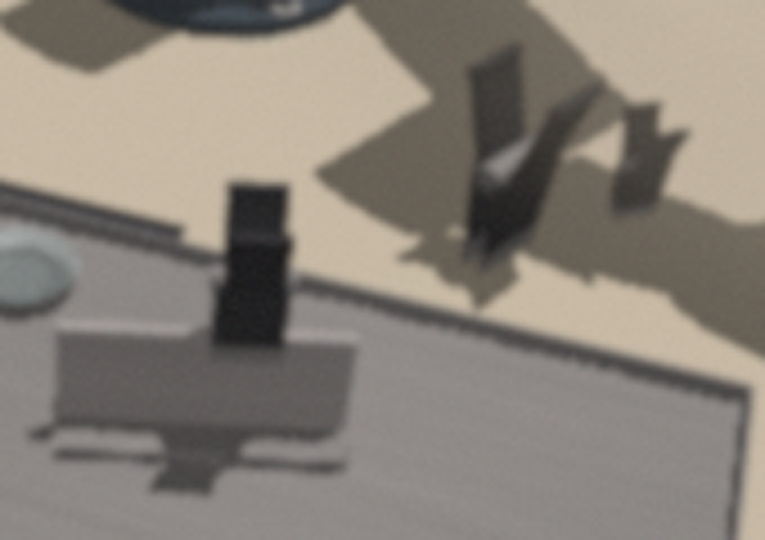

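The scene shows three clips: on the rail at (378,217), a bigger one at (439,189) and a small one at (466,191), both on the bare table. I choose the one on the rail: it is the middle-sized one, and its top at about 0.155 m fits 93 mm. Card at (244,202), watch glass at (325,212), stopper at (302,246), jar at (163,267) and box at (334,337). Next I fit the edges.

```bash
cat >> h.py <<'E'
def line(q):
    vx,vy,x0,y0=cv2.fitLine(q[:,:2].astype(np.float32),cv2.DIST_HUBER,0,.003,.001).ravel()
    d=np.array([vx,vy])*np.sign(vy); s=(q[:,:2]-[x0,y0])@d; a,b=np.percentile(s,[.5,99.5])
    return dict(yaw=round(float(np.degrees(np.arctan2(-d[0],d[1]))),1),mid=np.round(np.array([x0,y0])+d*(a+b)/2,4).tolist(),len=round(float(b-a),3),n=len(q),zmax=round(float(np.percentile(q[:,2],99)),4))
def near(P,c,xy,r,z0,z1):
    return P[(c["depth"]>0)&(np.hypot(P[...,0]-xy[0],P[...,1]-xy[1])<r)&(P[...,2]>z0)&(P[...,2]<z1)]
E
python3 - <<'E'
from h import *
for n in("scene","top"):
    c=camera(n);P=pts(c)
    print(n,"rail",line(near(P,c,(.48,.13),.1,.066,.08)))
    print("card",line(near(P,c,(.48,-.185),.1,.108,.13)), line(near(P,c,(.48,-.185),.1,.05,.13)))
    for z0,z1 in((.08,.1),(.1,.118),(.118,.135),(.135,.145),(.145,.165)):
        q=near(P,c,(.485,.155),.06,z0,z1)
        if len(q)>3: print("clip",z0,len(q),np.round(q.mean(0),4),np.round(q.min(0),3),np.round(q.max(0),3))
    q=near(P,c,(.485,.155),.06,.138,.165); print(np.round(q[q[:,2].argsort()][::-1][:40:2],3).tolist())
E
```

```text
scene rail {'yaw': 18.3, 'mid': [0.4845, 0.1371], 'len': 0.148, 'n': 342, 'zmax': 0.0795}
card {'yaw': -21.6, 'mid': [0.4882, -0.192], 'len': 0.12, 'n': 168, 'zmax': 0.1241} {'yaw': -21.7, 'mid': [0.488, -0.1929], 'len': 0.121, 'n': 634, 'zmax': 0.1236}
clip 0.08 105 [0.482  0.1577 0.0902] [0.475 0.136 0.08 ] [0.489 0.175 0.1  ]
clip 0.1 113 [0.483  0.1574 0.1099] [0.47  0.137 0.1  ] [0.49  0.177 0.118]
clip 0.118 102 [0.4811 0.1557 0.1273] [0.458 0.135 0.118] [0.494 0.176 0.135]
clip 0.135 102 [0.473  0.1542 0.1399] [0.455 0.136 0.135] [0.499 0.174 0.145]
clip 0.145 138 [0.4751 0.1555 0.1514] [0.452 0.136 0.145] [0.504 0.176 0.157]
[[0.454, 0.162, 0.157], [0.458, 0.151, 0.157], [0.463, 0.137, 0.156], [0.454, 0.158, 0.156], [0.461, 0.142, 0.156], [0.497, 0.162, 0.156], [0.456, 0.161, 0.156], [0.498, 0.149, 0.156], [0.495, 0.157, 0.156], [0.494, 0.167, 0.155], [0.5, 0.152, 0.155], [0.501, 0.15, 0.155], [0.491, 0.173, 0.155], [0.455, 0.163, 0.155], [0.498, 0.156, 0.155], [0.455, 0.152, 0.155], [0.456, 0.159, 0.155], [0.494, 0.163, 0.155], [0.493, 0.176, 0.155], [0.5, 0.157, 0.155]]
top
[... 310 characters left out ...]
89 0.176 0.118]
clip 0.118 54 [0.4797 0.1566 0.1257] [0.458 0.137 0.118] [0.49  0.175 0.134]
clip 0.135 28 [0.4861 0.1606 0.1402] [0.457 0.137 0.135] [0.494 0.176 0.145]
clip 0.145 58 [0.4755 0.1567 0.1521] [0.45  0.136 0.146] [0.5   0.177 0.16 ]
[[0.491, 0.166, 0.16], [0.453, 0.158, 0.157], [0.497, 0.157, 0.156], [0.491, 0.17, 0.155], [0.489, 0.177, 0.155], [0.494, 0.162, 0.155], [0.458, 0.149, 0.154], [0.45, 0.164, 0.154], [0.497, 0.16, 0.154], [0.492, 0.162, 0.153], [0.492, 0.16, 0.153], [0.5, 0.152, 0.153], [0.456, 0.144, 0.152], [0.489, 0.167, 0.152], [0.497, 0.155, 0.152], [0.453, 0.154, 0.152], [0.456, 0.146, 0.152], [0.456, 0.156, 0.151], [0.453, 0.151, 0.151], [0.492, 0.173, 0.151]]
```

Measured: clip at (0.4765, 0.156), yaw 18.4°, tails at about z 0.150. Card top middle at (0.486, -0.192), yaw -21.7°, top at z 0.119. Moving above the clip.

>>> step_arm(
  rows=[
    [0.031,-0.0445,0,0,0,-5.6],
    [0.031,-0.0445,0,0,0,-5.6],
    [0.031,-0.0445,0,0,0,-5.6],
    [0.031,-0.0445,0,0,0,-5.6],
    [0.031,-0.0445,0,0,0,-5.6],
    [0.031,-0.0445,0,0,0,-5.6],
    [0.031,-0.0445,0,0,0,-5.6],
    [0.031,-0.0445,0,0,0,-5.6],
    [0.031,-0.0445,0,0,0,-5.6],
    [0.0285,-0.0445,0,0,0,-5.6],
    [0,0,0,0,0,0],
  ],
  jaw=0.087,
  squeeze=20,
)

```text
time: 2.28
position: [0.4788, 0.1539, 0.4051]
tool_rot: [0.588, 0.809, 0.001, 0.001]
ft_force: [-0.9, 0.3, 0.6]
grip_width: 0.0869
grip_force: 0.0
```

>>> step_arm(
  rows=[
    [0,0,0,0,0,0],
    [0,0,0,0,0,0],
  ],
)

```text
time: 2.52
position: [0.4756, 0.1577, 0.4047]
tool_rot: [0.585, 0.811, -0.0, -0.0]
ft_force: [-0.5, -0.2, -1.1]
grip_width: 0.087
grip_force: 0.0
```

```bash
python3 - <<'E'
from h import *
o=get_obs(); print(np.round(o["position"],4),np.round(o["tool_rot"],4),np.round(o["q"],3))
out=[]
for n in("scene","top"):
    c=camera(n);P=pts(c); out.append(c["pixels"][100:300,200:500])
    for z0,z1 in((.215,.25),(.145,.158),(.1,.118)):
        q=near(P,c,(.4765,.156),.09 if z0>.2 else .05,z0,z1)
        if len(q)>5:
            u=np.array([np.cos(np.radians(18.4)),np.sin(np.radians(18.4))]);w=np.array([-u[1],u[0]])
            a=(q[:,:2]-o["position"][:2])@u;b=(q[:,:2]-o["position"][:2])@w
            print(n,z0,len(q),np.round(np.percentile(a,[1,25,50,75,99]),3),np.round(np.percentile(b,[1,50,99]),3))
cv2.imwrite("pics/over.png",cv2.resize(np.hstack(out),None,fx=1.33,fy=1.33))
E
```

```text
[0.4756 0.1577 0.4047] [ 5.848e-01  8.112e-01 -1.000e-04 -4.000e-04] [ 0.097  0.362  1.738  0.     1.043 -0.225]
scene 0.215 132 [0.049 0.051 0.052 0.053 0.054] [-0.012 -0.001  0.01 ]
scene 0.145 141 [-0.022 -0.019 -0.017  0.02   0.023] [-0.017 -0.002  0.012]
scene 0.1 114 [-0.003  0.006  0.008  0.008  0.011] [-0.022 -0.003  0.018]
```

View pics/over.png

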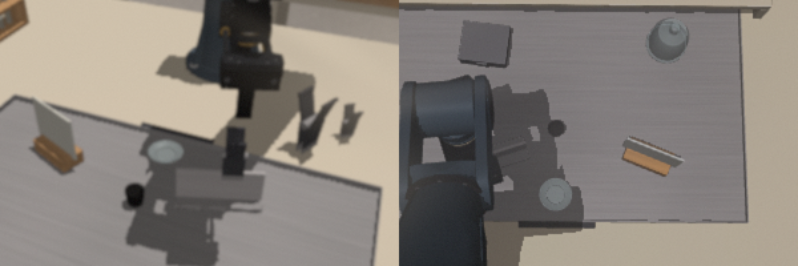

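The left view shows the open fingers straddling the clip on the rail. The tails are within 1 mm of centre across and 2 mm along. Descending.

>>> step_arm(
  rows=[
    [0.0005,-0.0015,-0.03,0,0,0],
    [0,0,-0.03,0,0,0],
    [0,0,-0.0205,0,0,0],
    [0,0,-0.01,0,0,0],
    [0,0,0,0,0,0],
    [0,0,0,0,0,0],
  ],
)

```text
time: 3.38
position: [0.4772, 0.1555, 0.315]
tool_rot: [0.585, 0.811, 0.001, 0.001]
ft_force: [-0.3, -0.3, 0.7]
grip_width: 0.0874
grip_force: 0.0
```

>>> step_arm(
  rows=[
    [0,0,0,0,0,0],
    [0,0,0,0,0,0],
    [0,0,0,0,0,0],
    [0,0,0,0,0,0],
    [0,0,0,0,0,0],
    [0,0,0,0,0,0],
    [0,0,0,0,0,0],
    [0,0,0,0,0,0],
  ],
  jaw=0.0,
  squeeze=20,
)

```text
time: 4.38
position: [0.4769, 0.1552, 0.3142]
tool_rot: [0.586, 0.811, -0.0, -0.0]
ft_force: [-0.0, 0.5, -0.1]
grip_width: 0.0238
grip_force: 20.0
```

```bash
python3 - <<'E'
from h import *
o=get_obs(); print({k:np.round(o[k],4).tolist() for k in("position","grip_width","grip_force","ft_force","moment")})
c=camera("scene"); P=pts(c); x0,y0=370,190
cv2.imwrite("pics/grip.png",cv2.resize(c["pixels"][150:270,300:460],None,fx=4.5,fy=4.5,interpolation=cv2.INTER_CUBIC))
E
```

```text
{'position': [0.4769, 0.1552, 0.3142], 'grip_width': 0.0238, 'grip_force': 19.9963, 'ft_force': [-0.0171, 0.4503, -0.0827], 'moment': [-0.0595, 0.0201, -0.0215]}
```

View pics/grip.png

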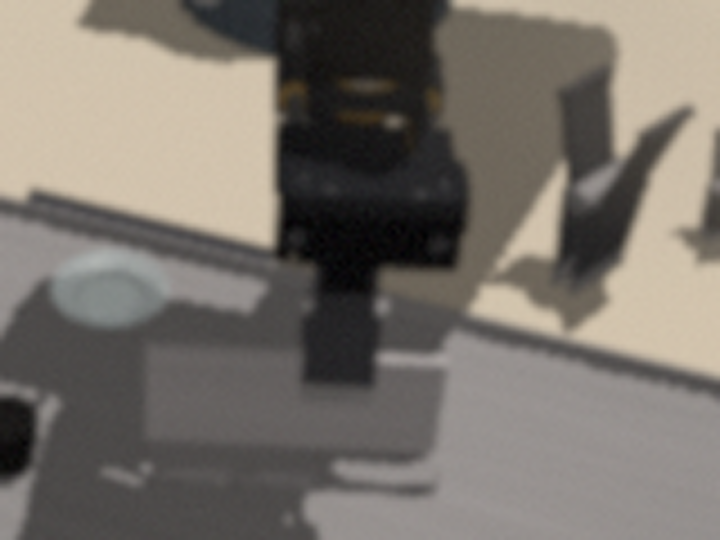

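The clip is squeezed to about 24 mm over the tails, which is fully open, and it still straddles the rail at crop (340,340). Lifting.

>>> step_arm(
  rows=[
    [0,0,0.01,0,0,0],
    [0,0,0.02,0,0,0],
    [0,0,0.025,0,0,0],
    [0,0,0.025,0,0,0],
    [0,0,0.02,0,0,0],
    [0,0,0,0,0,0],
    [0,0,0,0,0,0],
  ],
)

```text
time: 5.3
position: [0.4765, 0.1552, 0.4139]
tool_rot: [0.586, 0.811, -0.0, -0.0]
ft_force: [0.2, -0.2, 0.2]
grip_width: 0.0237
grip_force: 20.0
```

```bash
cat >> h.py <<'E'
def clip(yaw):
    o=get_obs(); c=camera("scene"); P=pts(c); p=o["position"]; print(np.round(p,4),np.round(o["tool_rot"],4),o["grip_width"],o["grip_force"],np.round(o["ft_force"],2))
    u=np.array([np.cos(np.radians(yaw)),np.sin(np.radians(yaw))]);w=np.array([-u[1],u[0]])
    for h in range(145,270,8):
        q=near(P,c,p,.06,p[2]-(h+8)/1000,p[2]-h/1000)
        if len(q)>3:
            a=(q[:,:2]-p[:2])@u;b=(q[:,:2]-p[:2])@w
            print(h,len(q),np.round(np.percentile(a,[2,25,50,75,98]),3),np.round(np.percentile(b,[2,50,98]),3))
    q=near(P,c,p,.06,p[2]-.28,p[2]-.1); print("lowest",np.sort(q[:,2])[:6].round(4), "below tcp",(p[2]-np.sort(q[:,2])[:4]).round(4))
    return c
E
python3 - <<'E'
from h import *
c=clip(18.4)
cv2.imwrite("pics/lift.png",cv2.resize(c["pixels"][120:270,290:470],None,fx=4,fy=4,interpolation=cv2.INTER_CUBIC))
E
```

```text
[0.4765 0.1552 0.4139] [ 5.856e-01  8.106e-01 -3.000e-04 -3.000e-04] 0.023650086154712136 19.996338486671448 [ 0.17 -0.17  0.23]
145 21 [0.021 0.022 0.023 0.023 0.024] [-0.011 -0.002  0.009]
153 41 [0.009 0.02  0.021 0.021 0.022] [-0.013 -0.001  0.014]
161 57 [-0.007  0.018  0.019  0.02   0.021] [-0.013 -0.     0.015]
169 60 [-0.008  0.011  0.02   0.021  0.022] [-0.014 -0.     0.015]
177 22 [-0.008  0.009  0.01   0.019  0.021] [-0.014 -0.005  0.015]
185 43 [0.007 0.008 0.009 0.009 0.011] [-0.013  0.     0.014]
193 68 [-0.008  0.007  0.008  0.009  0.01 ] [-0.019 -0.001  0.019]
201 78 [-0.002  0.006  0.008  0.009  0.011] [-0.02  -0.002  0.02 ]
209 66 [0.006 0.008 0.009 0.01  0.011] [-0.017  0.001  0.018]
217 65 [0.008 0.009 0.01  0.011 0.012] [-0.017  0.001  0.018]
225 60 [0.009 0.011 0.011 0.012 0.014] [-0.016  0.     0.018]
233 66 [-0.015  0.011  0.012  0.013  0.014] [-0.017  0.001  0.018]
241 70 [-0.015  0.013  0.014  0.015  0.017] [-0.017 -0.     0.017]
249 32 [0.001 0.014 0.015 0.016 0.017] [-0.017 -0.002  0.018]
lowest [0.1604 0.1606 0.1612 0.1612 0.1614 0.1615] below tcp [0.2535 0.2533 0.2527 0.2527]
```

View pics/lift.png

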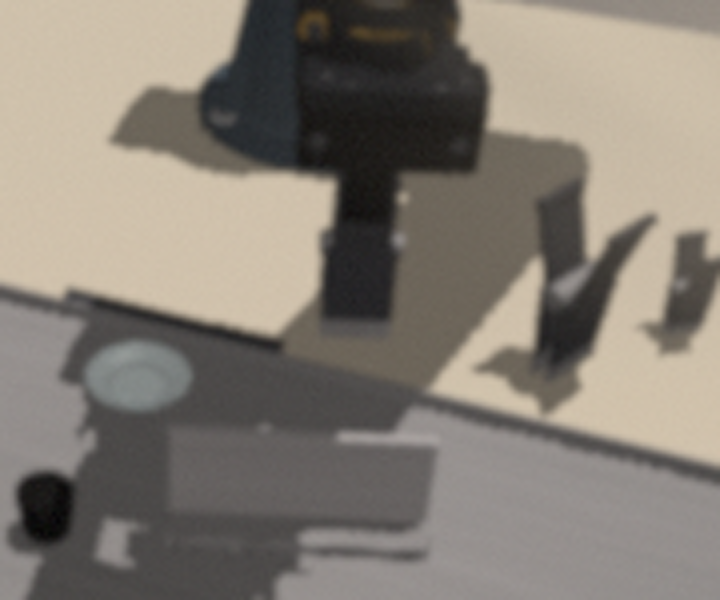

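The clip hangs upright and open in the fingers, crop (358,290), clear of the rail; tips at about z 0.158. Carrying it over the card at that height.

>>> step_arm(
  rows=[
    [0.001,-0.02,0,0,0,-2.1],
    [0.001,-0.035,0,0,0,-4],
    [0.001,-0.035,0,0,0,-4],
    [0.001,-0.035,0,0,0,-4],
    [0.001,-0.035,0,0,0,-4],
    [0.001,-0.035,0,0,0,-4],
    [0.001,-0.035,0,0,0,-4],
    [0.001,-0.035,0,0,0,-4],
    [0.001,-0.035,0,0,0,-4],
    [0.001,-0.027,0,0,0,-4],
    [0,-0.02,0,0,0,-2],
    [0,0,0,0,0,0],
  ],
)

```text
time: 6.85
position: [0.4869, -0.1928, 0.4136]
tool_rot: [0.828, 0.56, -0.0, -0.001]
ft_force: [0.7, -0.0, -0.3]
grip_width: 0.0238
grip_force: 20.0
```

>>> step_arm(
  rows=[
    [0,0,0,0,0,0],
    [0,0,0,0,0,0],
  ],
)

```text
time: 7.1
position: [0.4868, -0.1907, 0.4142]
tool_rot: [0.828, 0.561, -0.0, -0.0]
ft_force: [0.3, -0.1, -1.3]
grip_width: 0.0241
grip_force: 20.0
```

```bash
python3 - <<'E'
from h import *
c=clip(-21.7); P=pts(c)
o=get_obs();p=o["position"];u=np.array([np.cos(np.radians(-21.7)),np.sin(np.radians(-21.7))]);w=np.array([-u[1],u[0]])
for z0,z1 in((.05,.09),(.09,.11),(.112,.13)):
    q=near(P,c,(.486,-.192),.07,z0,z1);L=line(q);d=np.array(L["mid"])-p[:2];print(L,d@u,d@w)
cv2.imwrite("pics/over_card.png",cv2.resize(c["pixels"][110:270,170:330],None,fx=3.7,fy=3.7,interpolation=cv2.INTER_CUBIC))
E
```

```text
[ 0.4868 -0.1907  0.4142] [ 8.276e-01  5.614e-01 -0.000e+00 -4.000e-04] 0.024053397372587697 19.99637871980667 [ 0.28 -0.11 -1.27]
145 55 [-0.021 -0.014  0.012  0.022  0.024] [-0.012  0.007  0.011]
153 77 [-0.019 -0.012 -0.008  0.017  0.022] [-0.009  0.007  0.015]
161 71 [-0.02  -0.008  0.01   0.02   0.022] [-0.011  0.009  0.017]
169 71 [-0.02  -0.008  0.009  0.019  0.022] [-0.011  0.008  0.017]
177 38 [-0.017 -0.008 -0.007  0.009  0.02 ] [-0.01   0.008  0.016]
185 45 [-0.011 -0.007 -0.006  0.009  0.01 ] [-0.009  0.007  0.017]
193 57 [-0.009 -0.007  0.     0.009  0.009] [-0.011  0.008  0.019]
201 59 [-0.01  -0.001  0.006  0.009  0.01 ] [-0.014  0.015  0.023]
209 38 [-0.012  0.008  0.009  0.01   0.011] [-0.015  0.009  0.021]
217 42 [-0.013  0.009  0.01   0.011  0.012] [-0.016  0.005  0.019]
225 47 [-0.015 -0.012  0.011  0.012  0.014] [-0.015  0.005  0.019]
233 48 [-0.015 -0.013  0.012  0.013  0.015] [-0.018  0.003  0.019]
241 50 [-0.017 -0.015  0.013  0.014  0.016] [-0.013  0.007  0.02 ]
249 22 [-0.019 -0.017  0.015  0.015  0.016] [-0.017  0.002  0.019]
lowest [0.1603 0.161  0.1616 0.1616 0.1617 0.162 ] below tcp [0.2539 0.2531 0.2526 0.2525]
{'yaw': -21.6, 'mid': [0.488, -0.193], 'len': 0.121, 'n': 318, 'zmax': 0.0897} 0.0018437799087283068 -0.0016436334688086915
{'yaw': -21.6, 'mid': [0.4881, -0.1928], 'len': 0.12, 'n': 162, 'zmax': 0.1099} 0.0018627438144269341 -0.001420832278774496
{'yaw': -21.5, 'mid': [0.4874, -0.1938], 'len': 0.121, 'n': 135, 'zmax': 0.1241} 0.0015820977716269444 -0.0026087875804002257
```

View pics/over_card.png

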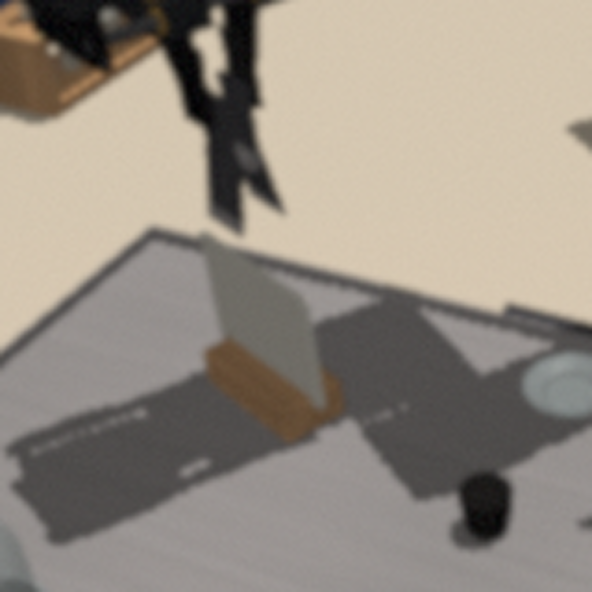

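The clip hangs open, crop (240,180), above the card's top edge at crop (255,270). It is centred across the card and 3 mm off along it. Correcting and lowering 59 mm.

>>> step_arm(
  rows=[
    [-0.001,-0.003,0,0,0,0],
    [0,0,-0.01,0,0,0],
    [0,0,-0.015,0,0,0],
    [0,0,-0.012,0,0,0],
    [0,0,-0.01,0,0,0],
    [0,0,-0.008,0,0,0],
    [0,0,-0.004,0,0,0],
    [0,0,0,0,0,0],
    [0,0,0,0,0,0],
    [0,0,0,0,0,0],
  ],
)

```text
time: 8.4
position: [0.4861, -0.1948, 0.3556]
tool_rot: [0.828, 0.561, 0.0, 0.0]
ft_force: [-0.5, 0.7, 0.1]
grip_width: 0.0239
grip_force: 20.0
```

```bash
python3 - <<'E'
from h import *
c=clip(-21.7); P=pts(c)
print([ (l,[np.round(np.median(P[r["region"]&(c["depth"]>0)],axis=0),3).tolist() for r in cut_out(l,"scene")[:1]]) for l in("slide_box","bell_jar","watch_glass","stopper")])
cv2.imwrite("pics/final.png",cv2.resize(c["pixels"][130:250,180:320],None,fx=4.5,fy=4.5,interpolation=cv2.INTER_CUBIC))
E
```

```text
[ 0.4861 -0.1948  0.3556] [8.280e-01 5.608e-01 2.000e-04 4.000e-04] 0.023854598509261804 19.996397495269775 [-0.48  0.68  0.11]
145 49 [-0.022 -0.015 -0.012  0.022  0.024] [-0.009  0.009  0.012]
153 68 [-0.021 -0.012 -0.007  0.014  0.022] [-0.01   0.008  0.017]
161 61 [-0.019 -0.008  0.009  0.02   0.022] [-0.012  0.008  0.017]
169 63 [-0.019 -0.008  0.009  0.018  0.021] [-0.012  0.008  0.016]
177 38 [-0.015 -0.008 -0.007  0.01   0.02 ] [-0.01   0.009  0.017]
185 32 [-0.009 -0.008 -0.007  0.009  0.011] [-0.01   0.007  0.017]
193 52 [-0.01  -0.007 -0.001  0.008  0.01 ] [-0.013  0.008  0.021]
201 54 [-0.009 -0.001  0.007  0.009  0.01 ] [-0.013  0.012  0.023]
209 35 [-0.011  0.005  0.01   0.01   0.012] [-0.014  0.012  0.022]
217 36 [-0.011  0.009  0.011  0.011  0.012] [-0.016  0.007  0.02 ]
225 53 [-0.014 -0.011  0.01   0.012  0.013] [-0.038  0.01   0.054]
233 107 [-0.014 -0.001  0.001  0.012  0.015] [-0.057  0.012  0.057]
241 84 [-0.016  0.     0.001  0.014  0.016] [-0.057  0.011  0.056]
249 59 [-0.017  0.001  0.001  0.002  0.016] [-0.054  0.013  0.058]
257 39 [0.    0.001 0.001 0.001 0.003] [-0.056  0.021  0.057]
265 37 [-0.     0.001  0.001  0.002  0.002] [-0.056  0.029  0.057]
lowest [0.076  0.076  0.0762 0.0762 0.0766 0.0769] below tcp [0.2797 0.2796 0.2795 0.2795]
[('slide_box', [[0.736, 0.16, 0.042]]), ('bell_jar', [[0.751, -0.214, 0.07]]), ('watch_glass', [[0.4, -0.002, 0.015]]), ('stopper', [[0.55, 0.005, 0.038]])]
```

View pics/final.png

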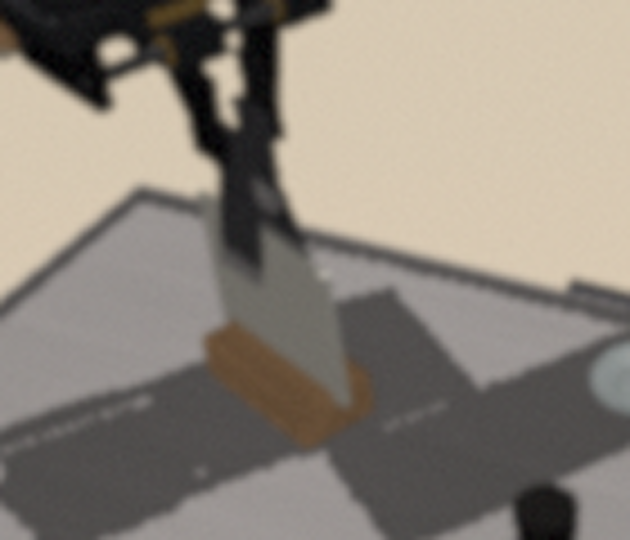

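The jaws straddle the card's middle at crop (255,230), with clearance on both sides. The top edge is about 20 mm inside the jaws, there is no contact force, and the bystanders have not moved. Handing in.

```bash
python3 -c "from rig import hand_in; print(hand_in())"
```

```text
the job is handed in; nothing more can be done
None
```

Job handed in at about 8.5 s on the robot clock: the arm is holding the middle-sized clip squeezed fully open around the middle of the card's top edge, about 20 mm deep and not touching it, with the bystanders unmoved.

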